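# Shut the propped food warmer and turn it down

## Robot

A 6-joint arm with a two-finger parallel gripper is mounted at the origin on a cart in front of the work surface, level with it; the furniture and walls round the work are solid. World frame = base frame: x ahead of the robot, y to its left, z up, the work surface at z = 0. Lengths are in m, angles in rad, forces in N, time in s.
With the tool pointing down it reaches from about 0.275 to 0.85 m from the base axis. Payload 5.2 kg.
Tool frame: the origin (TCP) lies midway between the tips of the shut fingers; the grasp point (between the pads) lies 19 mm behind it (ctrl.hold_point_z is the distance from the TCP to the grasp point, in m); z points along the fingers, y is the line along which they close (so a half turn about z gives the same grasp; the last joint's range is limited). The gripper opens to 85 mm and grips with 20 to 120 N. Pads are 22 mm wide; open, the fingers measure 114 mm over their backs; the gripper's body (76 mm by 85 mm) begins 54 mm behind the grasp point. The pads swing forward as they close: fully open they stand 13 mm farther back than shut.
Start: joints at [0.993, 0.259, 1.535, -0, 1.348, -0.203], TCP at [0.201, 0.512, 0.231] pointing down, gripper open.
Joint ranges: [-3.14, 3.14], [-0.91, 2.08], [0.19, 2.58], [-1.22, 4.36], [0.22, 2.71], [-3.12, 3.12]. Speed limits (rad/s): [2.57, 2.57, 3.14, 3.14, 3.14, 3.14].

## Interface

Orientations are given as a 3x3 rotation matrix whose columns are the frame's x, y, z axes.
In Python, from cell import ctrl, camera, camera_info, ticket, look_for, cut_out, place_of gives the robot as it stands. The module is installed in compiled form; this text tells all that it offers.
- The arm moves only by the shell command python3 -m jog 'ROWS'. ROWS is JSON, a list of rows, each a list of 7 numbers: the turn, a rotation vector about the tool's x, y, z in rad, then the shift along the tool's x, y, z in cm, then the opening in per cent of the stroke, from 0 (shut) to 100 (fully open). A call has exactly 5 rows; each row is the pose to reach, as a shift and turn from the pose commanded when the call began, along the tool's axes at that moment; what a row does not reach only later rows make up. A row lasts 1/8 s, in which the tool goes at most 62.5 mm and 10.7 degrees, less where a joint would pass 70% of its speed; a pose out of reach is approached as far as the arm can. A call with a gripper value outside its range is refused whole. The fingers move at their own pace and stop on an object; the grip force is fixed at half the most. Time passes only in rows, so rows that repeat a pose let the fingers close, or fill a call up. It gives the time, the measured TCP pose, the force, the opening and the grip force at its end, in the units of the state.
- ctrl.read_state(): the state, without advancing time (a new reading comes with each control period).
- camera(name): name is "scene" or "top" or "wrist"; returns the picture (420x560x3 uint8, red, green, blue); there is no depth.
- camera_info(name): a dict with "K" (3x3 intrinsics, pixels), "extrinsics" (4x4, takes a point from camera to world coordinates). Camera axes: x right, y up, looking along -z (the intrinsics and any distortion apply to the point x, -y, -z); pixel columns grow to the right and rows downward; lengths in m; the calibration is good to about 2 mm. The wrist camera is an equidistant fisheye: a pixel r from the principal point sees the ray r / f radians off the axis. A picture is of the moment at which its call begins: read the wrist's pose just before it. camera_info takes no time and is no camera call; for the wrist camera it gives the pose at the moment of the call.
- ticket.close_job(): hands the job in; it is judged then, once.
Trained networks look in the newest picture that a camera, given by its name, has taken for a name from the list of things; names that differ only in an ending like _2 or _b are one class to them, and where a whole thing is asked for, a point or a joint stands for the part that bears it (a point fixed in the world has none). Each returns a list of dicts, best first, with "confidence" (0 to 1); they miss things now and then, are a little off and sometimes report something else, mostly with a low value. They report only what shows in the picture. A call takes as long as a camera call. They do not tell look-alikes from the thing itself.
- look_for(camera, thing): "location" ([x, y, z] in m, in the coordinates of the camera as it stood for that picture, good to about 4 mm: the middle of the surface that is visible of it).
- cut_out(camera, thing): "mask" (420x560 bool, what is visible of it).
- place_of(camera, thing): "location" ([x, y, z] in m, in the coordinates of the camera as it stood for that picture, good to about 4 mm: a listed point, or the origin of a listed thing).
The state is a dict: "t": time; "joints": joint angles; "qd": joint speeds; "effort": joint torques, N m; "tool_pos": TCP position; "eef_rot": TCP orientation; "force": force on the tool from outside, world axes, zero at the start; "moment": the same for the moment, N m; "grip_width": opening from 0.0 (shut) to 1.0 (fully open); "grasp_force": force on a finger pad.
Only numpy, scipy, OpenCV 4.12 (cv2) and the standard library are available. Lean on these libraries where they do the work, as an engineer would, in place of code of your own. Each camera call takes 0.05 s, during which the arm holds its last target. There are 200 camera calls.

## Task

The food warmer's lid is propped open on a wooden wedge and its three-bar (high) key is down. Work the wedge back out from under the lid so that the lid comes down under control (do not lift the lid, and do not let it slam), and lay the wedge on the counter to the right of the warmer. With the lid shut, press the one-bar (low) key until it stays down and the three-bar key pops up; press no other key and leave the other things on the counter alone.

Things in the scene. Friction and masses are not known exactly. Their poses are not given: they have to be found in the camera images.
- warmer: Fixed food warmer, 200 (x) x 340 (y) mm, flat deck 70 mm above the counter. Origin: centre of its underside; z up, -x its front (robot side), +y its left. Four square keys in a row at x = -68, y = -22.5, 22.5, 67.5, 112.5 mm; which key is where varies. The lid covers x = -35..95, y = -60..165 mm; the deck right of it is bare but for the wedge.
- lid (a joint): Angle of the warmer's steel lid (130 x 225 x 10 mm, 0.6 to 0.9 kg, hinged along its rear edge, at x = 95 mm in the warmer's frame): 0 = shut flat on the deck, 0.13 to 0.18 rad as propped. It falls by its own weight, weakly damped. A bar handle stands near its front edge, its top 28 mm above the lid's underside.
- wedge: Loose wooden wedge, 120 mm long (its y), 28 mm wide (x); 4 mm thick at the tip (+y end), 26 mm at the tail (-y end); 40 to 75 g. Origin: centre of its flat underside. It lies on the warmer's deck, tip about 55 mm under the lid's right edge, tail sticking out 65 mm to the right (-y), up to 0.06 rad askew. Only the lid's weight holds it; it draws out along its own -y with 2 to 8 N.
- wedge_grip (a point): Point to grip the wedge: on its centre line, 33 mm from its origin towards the tail, 11 mm above its underside (it is 20 mm thick and 28 mm wide there); axes as the wedge's.
- key_one_top (a point): Centre of the top of the one-bar (low) key: black cap 32 x 34 mm with one raised steel bar running front to back. Keys stand 45 mm apart, centre to centre. An up key's top is 21 mm above the deck, a latched one's 10 mm. z is up, axes as the warmer's.
- key_one (a joint): Travel of the one-bar key, m, downward: 0 = up, 0.011 = latched down, 0.015 = bottom stop. Sprung: to latch it, press its centre past 0.012 (2 to 5 N, then the stop at 0.015) and let go; from about half way the interlock throws up the key that was down. A half press that is let go latches nothing.
- key_two (a joint): Same for the key with two raised bars; starts up.
- key_three (a joint): Same for the key with three raised bars (high); starts latched down.
- key_round (a joint): Same for the key with one round raised disc (off); starts up.
- dip_white: Bystander, loose: low white lidded dip cup, 69 mm across, 34 mm high, standing by the warmer's rear right corner. Origin: centre of its underside.
- dip_red: Bystander, loose: low red lidded dip cup, 69 mm across, 34 mm high, standing left of the warmer. Origin: centre of its underside.
- shaker_cheese: Bystander, loose: glass shaker with steel cap, 73 mm across, 119 mm high, at the right rear. Origin: centre of its underside.
- can_1: Bystander, loose: drinks can, 66 mm across, 115 mm high, at the right. Origin: centre of its underside.
- sanitiser: Bystander, loose: pump bottle, 69 x 62 x 167 mm, at the left. Origin: centre of its underside.
Things that resemble listed ones, but are neither listed nor needed, are in the scene too. Of the things that look like the wedge, the larger one is meant.

How it is judged:
On the way, in this order (a step that is already met when the one before it is completed fails the run):
1. the wedge is out and the lid is fully shut (value of joint lid below 0.015 rad), for 0.2 s.
2. the one-bar key is latched down and the other three keys are up (value of joint key_one above 0.008 m and value of joint each of key_two, key_three, key_round below 0.003 m), for 0.2 s.
At the end, for the whole second after the job is handed in: Lid shut (joint lid under 0.015 rad); one-bar key latched (joint over 8 mm), the other three keys up (under 3 mm); the wedge at rest on the counter (its origin less than 30 mm above it), its middle beyond the warmer's right-hand side (y below -170 mm in the warmer's frame) (all of step 2 and value of joint lid below 0.015 rad and height (world z) of wedge between -0.01 and 0.03 m and y of wedge in the frame of warmer below -0.17 m and linear speed of wedge below 0.02 m/s); the robot touches nothing.
It fails at once if the lid is lifted well above its propped position (joint lid over 0.25 rad) (value of joint lid above 0.25 rad).
It fails at once if the lid slams (falls faster than 3.5 rad/s, as when it drops freely from more than about half its propped height) (velocity of joint lid below -3.5 rad/s).
It fails at once if the two-bar or the round key is pressed (over 6 mm) (value of joint any of key_two, key_round above 0.006 m).
It fails at once if a bystander is moved more than 30 mm (distance of any of dip_white, dip_red, shaker_cheese, can_1, sanitiser from where it was at the start of the episode above 0.03 m).
It also fails if it takes over 48 s, if anything falls off the work surface, if the arm or the gripper's body presses on something with over 40 N, if the wrist force passes 120 N, or if a joint passes its speed limit or range.

## Working session

There is one attempt and no reset: what is moved stays moved. The work goes in short steps, Python scripts to look and compute and a shell command to move; the robot and the scene stay as the last step left them, time stands still between calls to the robot, and variables do not carry over. Pictures are saved under pics/ and viewed, at most 10 in all, crops included, and the job is handed in when it is done.

```bash
mkdir -p pics; cat > h.py <<'E'
import numpy as np, cv2
from cell import ctrl, camera, camera_info, ticket, look_for, cut_out, place_of
def w(cam,p,info=None):
    E=np.array((info or camera_info(cam))["extrinsics"]); return E[:3,:3]@np.array(p)+E[:3,3]
def save(im,n): cv2.imwrite("pics/"+n,cv2.cvtColor(im,cv2.COLOR_RGB2BGR))
def px(cam,P):
    i=camera_info(cam);E=np.array(i["extrinsics"]);K=np.array(i["K"])
    c=E[:3,:3].T@(np.array(P)-E[:3,3]); return (K[:2,:2]@np.array([c[0],-c[1]])/-c[2]+K[:2,2]).round()
def tool(P):
    "vector from TCP to P in tool axes, cm"
    s=ctrl.read_state(); return (np.array(s["eef_rot"]).T@(np.array(P)-s["tool_pos"])*100).round(2)
E
python3 - <<'E'
from h import *
np.set_printoptions(precision=4,suppress=True)
s=ctrl.read_state();print(s["t"],s["tool_pos"],s["eef_rot"],s["force"])
a=camera("scene");b=camera("top")
im=np.hstack([a,b]);
save(a,"s0.png");save(b,"t0.png")
for c in("scene","top"):
  for t in("warmer","wedge","wedge_grip","key_one_top"):
    for d in place_of(c,t)[:4]:
      p=w(c,d["location"]);print(c,t,round(d["confidence"],2),p,px(c,p))
print(ctrl.read_state()["t"])
E
```

```text
0.0 [0.201  0.5114 0.2305] [[-0.9306  0.3661 -0.0011]
 [ 0.3661  0.9306 -0.0016]
 [ 0.0004 -0.0018 -1.    ]] [ 0.2302 -0.5249  0.9168]
scene warmer 0.77 [0.5386 0.0842 0.0003] [251. 233.]
scene wedge 0.82 [ 0.4715 -0.3504 -0.0018] [363. 325.]
scene wedge 0.6 [0.5462 0.0257 0.0661] [266. 222.]
scene wedge_grip 0.85 [ 0.5537 -0.0127  0.0796] [278. 222.]
scene wedge_grip 0.38 [0.4548 0.1834 0.0892] [205. 209.]
scene key_one_top 0.43 [0.4556 0.1867 0.0891] [205. 208.]
top warmer 0.6 [ 0.5423  0.0869 -0.0024] [256. 206.]
top warmer 0.5 [ 0.5577 -0.0076  0.0784] [284. 207.]
top wedge 0.61 [ 0.4768 -0.3489  0.0004] [369. 277.]
top wedge 0.55 [0.5488 0.0269 0.0726] [273. 206.]
top wedge_grip 0.49 [ 0.461  -0.3258  0.0106] [361. 278.]
top wedge_grip 0.41 [ 0.5587 -0.0112  0.0774] [285. 207.]
0.5
```

View pics/s0.png

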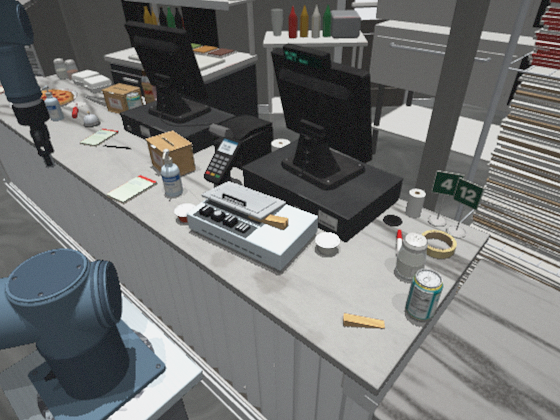

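View pics/t0.png

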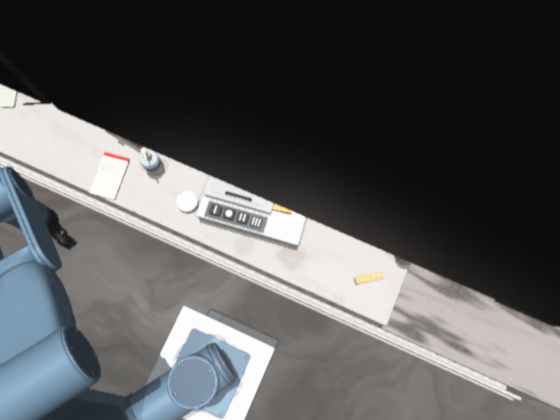

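Candidates for the wedge: the one under the lid (top 282,209; scene 276,221) and the wedge-like block on the counter (top 369,277; scene 363,322). By the description it is the one under the lid. The one-bar key looks leftmost (top 215,209). I'll check both in a close crop.

```bash
python3 - <<'E'
from h import *
np.set_printoptions(precision=4,suppress=True)
b=cv2.imread("pics/t0.png")[165:260,180:320]
a=cv2.imread("pics/s0.png")[170:270,175:325]
cv2.imwrite("pics/c0.png",np.vstack([cv2.resize(b,(600,300),interpolation=3)[:, :],cv2.resize(a,(600,300),interpolation=3)]))
i=camera_info("top");K=np.array(i["K"]);E=np.array(i["extrinsics"]);print(K,E)
def at(u,v,z):
    d=E[:3,:3]@np.array([(u-K[0,2])/K[0,0],-(v-K[1,2])/K[1,1],-1]);return E[:3,3]+d*(z-E[2,3])/d[2]
for u,v,z in((215,209,.091),(229,213,.091),(243,217,.091),(257,221,.08),(199,217,.07),(298,245,.07),(305,218,.07),(274,207,.08),(291,211,.09)):print(u,v,at(u,v,z))
for t in("dip_white","dip_red","can_1","shaker_cheese"):
  for d in place_of("scene",t)[:2]:print(t,round(d["confidence"],2),w("scene",d["location"]))
E
```

```text
[[477.7194   0.     274.554 ]
 [  0.     477.7194 204.9097]
 [  0.       0.       1.    ]] [[ 0.4104  0.8816 -0.2331  0.1959]
 [-0.9119  0.3985 -0.0984 -0.1284]
 [ 0.0062  0.253   0.9675  1.5565]
 [ 0.      0.      0.      1.    ]]
215 209 [0.4594 0.1867 0.091 ]
229 213 [0.4658 0.1408 0.091 ]
243 217 [0.4723 0.095  0.091 ]
257 221 [0.4808 0.0508 0.08  ]
199 217 [0.4185 0.2262 0.07  ]
298 245 [ 0.4656 -0.098   0.07  ]
305 218 [ 0.5548 -0.0836  0.07  ]
274 207 [0.5447 0.0206 0.08  ]
291 211 [ 0.5526 -0.0348  0.09  ]
dip_white 0.7 [ 0.6309 -0.1277  0.0007]
dip_red 0.76 [ 0.4578  0.2941 -0.0011]
dip_red 0.34 [ 0.5545 -0.0101  0.076 ]
can_1 0.75 [ 0.592  -0.4258 -0.0054]
shaker_cheese 0.95 [ 0.6917 -0.3468 -0.0021]
```

View pics/c0.png

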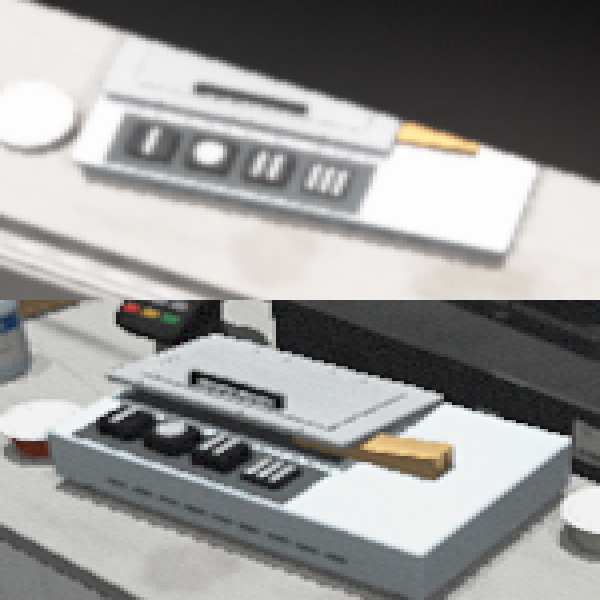

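One-bar key is leftmost (crop 150,140; top 215,209) and up. Then come round (210,153), two-bar (265,165) and three-bar (325,178), which is down. The wedge's tail sticks out right of the lid (crop 440,138). The warmer's yaw is about 0.14.

```bash
python3 - <<'E'
from h import *
print(tool([.553,-.02,.20]))
E
```

```text
[-52.2  -36.62   3.13]
```

```bash
python3 -m jog '[[0,0,0.18,-5,-3.5,0,100],[0,0,0.35,-10,-7,0,100],[0,0,0.53,-15,-10.5,0,100],[0,0,0.7,-20,-14,0.5,100],[0,0,0.88,-25,-17.5,1,100]]'; python3 - <<'E'
from h import *
print(tool([.553,-.02,.20]))
s=ctrl.read_state();y=np.array(s["eef_rot"])[:,1];print(np.arctan2(y[1],y[0])-.14)
E
```

```text
t: 1.32
tool_pos: [0.3708, 0.2559, 0.2216]
eef_rot: [[-0.305, 0.952, 0.001], [0.952, 0.305, 0.0], [0.0, 0.001, -1.0]]
force: [1.1, -0.1, 0.5]
grip_width: 0.994
grasp_force: 0.0
[-31.83   8.91   2.17]
0.1704631118703735
```

```bash
python3 -m jog '[[0,0,0.1,-6,1.7,0.4,100],[0,0,0.17,-12,3.4,0.8,100],[0,0,0.17,-18,5,1.2,100],[0,0,0.17,-24,6.7,1.6,100],[0,0,0.17,-29,8.1,2,100]]'; python3 - <<'E'
from h import *
np.set_printoptions(precision=4,suppress=True)
info=camera_info("wrist");a=camera("wrist");save(a,"w1.png");print(ctrl.read_state()["tool_pos"],info["K"],np.array(info["extrinsics"]))
for t in("warmer","wedge","wedge_grip","key_one_top"):
    for d in place_of("wrist",t)[:3]: print(t,round(d["confidence"],2),w("wrist",d["location"],info))
for t in("wedge","key_one"):
  for d in cut_out("wrist",t)[:3]:
    m=d["mask"];v,u=np.nonzero(m);c=cv2.minAreaRect(np.c_[u,v].astype(np.float32));print(t,d["confidence"],m.sum(),c)
E
```

```text
t: 1.95
tool_pos: [0.5382, 0.0046, 0.2013]
eef_rot: [[-0.144, 0.99, 0.001], [0.99, 0.144, -0.0], [-0.0, 0.001, -1.0]]
force: [0.3, 0.1, -0.5]
grip_width: 0.998
grasp_force: 0.0
[ 0.5416 -0.0006  0.2007] [[325.1923   0.     279.2543]
 [  0.     325.1923 211.3335]
 [  0.       0.       1.    ]] [[ 0.9895 -0.1375 -0.0442  0.5272]
 [ 0.1444  0.9441  0.2964  0.0808]
 [ 0.001  -0.2996  0.9541  0.344 ]
 [ 0.      0.      0.      1.    ]]
warmer 0.63 [0.5422 0.0825 0.0033]
wedge 0.78 [0.5532 0.0213 0.0666]
wedge_grip 0.98 [ 0.5566 -0.0089  0.0797]
key_one_top 0.46 [ 0.544   0.08   -0.0019]
wedge 0.8 2368 ((297.5260925292969, 222.25772094726562), (70.4408950805664, 34.04873275756836), 88.02507019042969)
key_one 0.7 133 ((216.5, 2.0), (4.0, 37.0), 90.0)
key_one 0.36 28721 ((334.0, 93.5), (187.0, 156.0), 90.0)
```

View pics/w1.png

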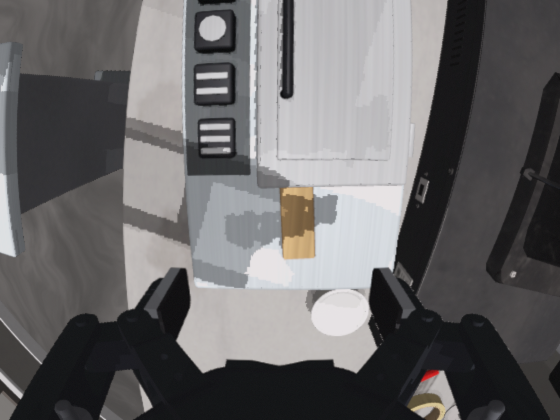

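The wrist view shows the wedge's visible tail at (298,222) against the lid edge at row 187. The key row is at upper left, with dip_white at (340,312) behind and right. I'll unproject the wedge's top corners for its centre line.

```bash
python3 - <<'E'
from h import *
np.set_printoptions(precision=4,suppress=True)
i=camera_info("wrist");K=np.array(i["K"]);E=np.array(i["extrinsics"])
def at(u,v,z):
    d=np.array([u-K[0,2],-(v-K[1,2])])/K[0,0];r=np.hypot(*d);d=E[:3,:3]@np.r_[d/r*np.sin(r),-np.cos(r)];return E[:3,3]+d*(z-E[2,3])/d[2]
p=[at(281.5,188,.084),at(313.5,188,.084),at(281,257,.096),at(316,257,.096)];print(np.array(p))
a,b=(p[0]+p[1])/2,(p[2]+p[3])/2;print(a,b,"yaw",np.arctan2((a-b)[0]*-1,(a-b)[1]))
print("right deck corners",at(194,288,.07),at(399,290,.07))
for u,v in((213,30),(214,84),(216,138)):print(at(u,v,.091 if v<130 else .08))
u=(a-b)/np.hypot(*(a-b)[:2]); g=b+u*.027; g[2]=.2;print(g,tool(g))
E
```

```text
[[ 0.5361  0.0237  0.084 ]
 [ 0.5622  0.0277  0.084 ]
 [ 0.544  -0.0324  0.096 ]
 [ 0.5733 -0.0282  0.096 ]]
[0.5491 0.0257 0.084 ] [ 0.5587 -0.0303  0.096 ] yaw 0.1692477040223003
right deck corners [ 0.4654 -0.0927  0.07  ] [ 0.6722 -0.0666  0.07  ]
[0.4646 0.1437 0.091 ]
[0.4719 0.1002 0.091 ]
[0.477  0.0569 0.08  ]
[ 0.5541 -0.0037  0.2   ] [-1.43  1.59  0.14]
```

```bash
python3 - <<'E'
from h import *
for _ in range(3):
  s=ctrl.read_state();print(s["t"],s["tool_pos"],tool([.5555,-.009,.072]), np.round(np.array(s["eef_rot"]),3).tolist())
E
```

```text
2.3 [0.53632125 0.00812683 0.20142896] [-1.98  1.65 12.94] [[-0.147, 0.989, -0.0], [0.989, 0.147, 0.0], [0.0, -0.0, -1.0]]
2.3 [0.53632125 0.00812683 0.20142896] [-1.98  1.65 12.94] [[-0.147, 0.989, -0.0], [0.989, 0.147, 0.0], [0.0, -0.0, -1.0]]
2.3 [0.53632125 0.00812683 0.20142896] [-1.98  1.65 12.94] [[-0.147, 0.989, -0.0], [0.989, 0.147, 0.0], [0.0, -0.0, -1.0]]
```

```bash
python3 -m jog '[[0,0,0,-1,0.9,2,100],[0,0,0,-2,1.8,5,100],[0,0,0,-2,1.8,8,100],[0,0,0,-2,1.8,10,100],[0,0,0,-2,1.8,10,100]]'; python3 - <<'E'
from h import *
np.set_printoptions(precision=4,suppress=True)
info=camera_info("wrist");a=camera("wrist");save(a,"w2.png");s=ctrl.read_state();print(s["tool_pos"],s["force"])
for t in("wedge","wedge_grip"):
    for d in place_of("wrist",t)[:2]: print(t,round(d["confidence"],2),w("wrist",d["location"],info))
print(tool([.5565,-.0095,.072]))
E
```

```text
t: 2.92
tool_pos: [0.5561, -0.0086, 0.1002]
eef_rot: [[-0.147, 0.989, -0.003], [0.989, 0.147, 0.001], [0.001, -0.003, -1.0]]
force: [0.4, 0.9, 0.8]
grip_width: 1.002
grasp_force: 0.0
[ 0.5572 -0.0089  0.1015] [0.7976 0.256  0.312 ]
wedge 0.9 [0.5493 0.021  0.0645]
wedge_grip 0.94 [ 0.558  -0.0093  0.0824]
[ 0.04 -0.19  3.06]
```

View pics/w2.png

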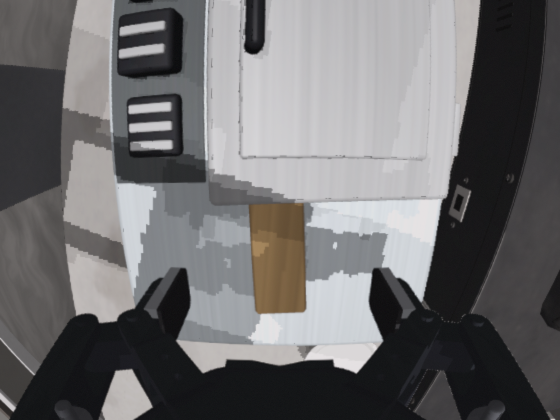

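The fingers straddle the wedge (centre about 280,260), with the finger tips at (180,275) and (380,275). Next I go down and close.

```bash
python3 -m jog '[[0,0,0,0,0,1.5,100],[0,0,0,0,0,2.8,100],[0,0,0,0,0,2.8,60],[0,0,0,0,0,2.8,20],[0,0,0,0,0,2.8,10]]';python3 -m jog '[[0,0,0,0,0,0,10],[0,0,0,0,0,0,10],[0,0,0,0,0,0,10],[0,0,0,0,0,0,10],[0,0,0,0,0,0,10]]'
```

```text
t: 3.7
tool_pos: [0.558, -0.0103, 0.0736]
eef_rot: [[-0.145, 0.989, 0.0], [0.989, 0.145, -0.0], [-0.0, 0.0, -1.0]]
force: [-6.3, -0.9, 5.4]
grip_width: 0.375
grasp_force: 5.2
t: 4.32
tool_pos: [0.5572, -0.0106, 0.074]
eef_rot: [[-0.146, 0.989, -0.001], [0.989, 0.146, -0.001], [-0.001, -0.001, -1.0]]
force: [-3.4, -1.8, 5.6]
grip_width: 0.317
grasp_force: 58.7
```

```bash
python3 -m jog '[[0,0,0,-0.3,0,0,10],[0,0,0,-1,0,0,10],[0,0,0,-2,0,0,10],[0,0,0,-3,0,0,10],[0,0,0,-4,0,0,10]]';python3 -m jog '[[0,0,0,-0.7,0,0,10],[0,0,0,-1.4,0,0,10],[0,0,0,-2.1,0,0,10],[0,0,0,-2.8,0,0,10],[0,0,0,-3.5,0,0,10]]'
```

```text
t: 4.95
tool_pos: [0.5632, -0.0472, 0.074]
eef_rot: [[-0.145, 0.989, -0.0], [0.989, 0.145, 0.004], [0.004, 0.0, -1.0]]
force: [-1.6, 9.7, 6.4]
grip_width: 0.317
grasp_force: 58.4
t: 5.58
tool_pos: [0.5692, -0.0842, 0.074]
eef_rot: [[-0.145, 0.989, 0.001], [0.989, 0.145, 0.0], [0.0, 0.001, -1.0]]
force: [-0.3, 4.7, 6.1]
grip_width: 0.316
grasp_force: 58.1
```

```bash
python3 -m jog '[[0,0,0,-2,0,0,10],[0,0,0,-3,0,-1,10],[0,0,0,-5,-1,-3,10],[0,0,0,-8,-2.5,-3.5,10],[0,0,0,-12,-4,-3.5,10]]'; python3 - <<'E'
from h import *
np.set_printoptions(precision=4,suppress=True)
a=camera("scene");save(a[150:350,170:450].repeat(2,0).repeat(2,1),"s3.png")
for d in place_of("scene","wedge")[:3]: print(round(d["confidence"],2),w("scene",d["location"]))
s=ctrl.read_state();print(s["tool_pos"],s["grip_width"],tool([.541,-.21,.005]))
E
```

```text
t: 6.2
tool_pos: [0.5466, -0.2103, 0.1093]
eef_rot: [[-0.146, 0.989, 0.001], [0.989, 0.146, -0.001], [-0.001, 0.001, -1.0]]
force: [0.4, -0.5, -1.3]
grip_width: 0.311
grasp_force: 58.1
0.76 [ 0.4707 -0.3496  0.0003]
0.69 [ 0.536  -0.1728  0.1026]
[ 0.546  -0.2139  0.1089] 0.3138523739613913 [ 0.49 -0.45 10.39]
```

View pics/s3.png

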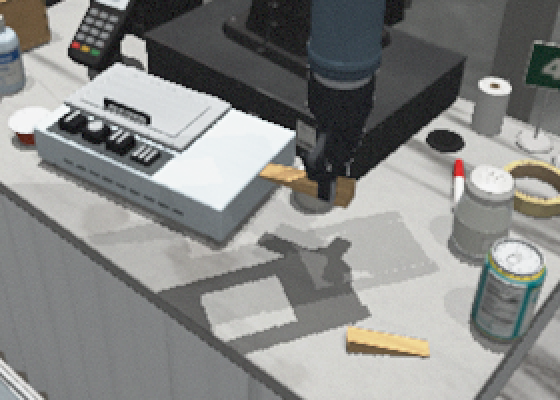

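The lid looks flat (165,110). The wedge is held at (310,180), clear of the warmer, with free counter beneath. Lower it.

```bash
python3 -m jog '[[0,0,0,-0.3,0,3,10],[0,0,0,-0.5,0,6,10],[0,0,0,-0.5,0,9,10],[0,0,0,-0.5,0,10,10],[0,0,0,-0.5,0,10.2,10]]';python3 -m jog '[[0,0,0,0,0,0.2,10],[0,0,0,0,0,0.2,30],[0,0,0,0,0,0,60],[0,0,0,0,0,-0.3,80],[0,0,0,0,0,-1,80]]'; python3 - <<'E'
from h import *
print(tool([.4575,.187,.15]))
E
```

```text
t: 6.92
tool_pos: [0.5472, -0.2139, 0.0062]
eef_rot: [[-0.145, 0.989, -0.001], [0.989, 0.145, 0.0], [0.0, -0.001, -1.0]]
force: [0.2, 0.1, -0.7]
grip_width: 0.316
grasp_force: 58.2
t: 7.55
tool_pos: [0.5472, -0.2138, 0.0167]
eef_rot: [[-0.145, 0.989, -0.0], [0.989, 0.145, 0.0], [0.0, -0.0, -1.0]]
force: [-0.1, -0.2, 0.2]
grip_width: 0.797
grasp_force: 0.0
[ 40.96  -3.05 -13.32]
```

```bash
python3 -m jog '[[0,0,0,0,0,-5,80],[0,0,0,0,0,-11,80],[0,0,0,2,0,-15,50],[0,0,0,8,-0.5,-16,0],[0,0,0,14,-1,-16,0]]';python3 -m jog '[[0,0,0,6,-0.5,0,0],[0,0,0,12,-1,0,0],[0,0,0,18,-1.5,0,0],[0,0,0,20,-2,0,0],[0,0,0,20,-2,0,0]]'; python3 - <<'E'
from h import *
np.set_printoptions(precision=4,suppress=True)
camera("wrist");info=camera_info("wrist");a=camera("wrist");save(a,"w4.png");s=ctrl.read_state();print(s["tool_pos"],s["grip_width"])
for t in("key_one_top","warmer"):
    for d in place_of("wrist",t)[:3]: print(t,round(d["confidence"],2),w("wrist",d["location"],info))
for d in place_of("scene","lid")[:1] if 0 else []:pass
print(tool([.4575,.187,.15]))
K=np.array(info["K"]);E=np.array(info["extrinsics"]);np.savez("w4",K=K,E=E)
E
```

```text
t: 8.18
tool_pos: [0.5175, -0.0761, 0.1784]
eef_rot: [[-0.144, 0.99, 0.004], [0.99, 0.144, -0.001], [-0.002, 0.004, -1.0]]
force: [1.1, 0.4, 0.3]
grip_width: 0.164
grasp_force: 0.0
t: 8.8
tool_pos: [0.4674, 0.1196, 0.1769]
eef_rot: [[-0.149, 0.989, 0.001], [0.989, 0.149, 0.0], [-0.0, 0.001, -1.0]]
force: [1.2, -0.2, 0.5]
grip_width: -0.004
grasp_force: 0.0
[0.4685 0.1178 0.1768] 0.005547424589708398
key_one_top 0.68 [0.4584 0.1852 0.0902]
warmer 0.78 [ 0.544   0.0814 -0.0012]
warmer 0.35 [0.4551 0.1873 0.0936]
[ 7.07 -0.1   2.65]
```

View pics/w4.png

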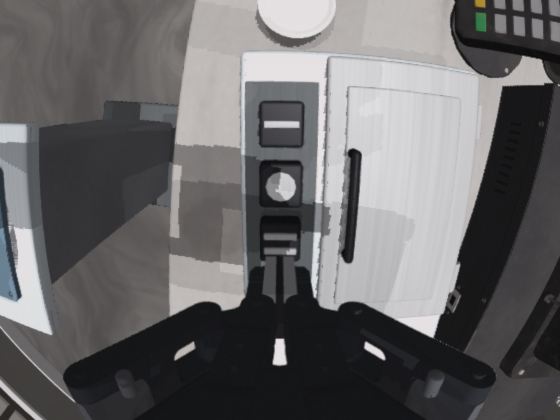

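The lid is shut, and the one-bar key is at (282,124), up; the network agrees with the earlier fix. Move above it.

```bash
python3 -m jog '[[0,0,0,3,0,0,0],[0,0,0,6,0,1,0],[0,0,0,6.9,-0.05,4,0],[0,0,0,6.9,-0.05,7.3,0],[0,0,0,6.9,-0.05,7.6,0]]';python3 -m jog '[[0,0,0,0,0,0,0],[0,0,0,0,0,0,0],[0,0,0,0,0,0,0],[0,0,0,0,0,0,0],[0,0,0,0,0,0,0]]'
```

```text
t: 9.62
tool_pos: [0.4562, 0.1852, 0.0983]
eef_rot: [[-0.144, 0.99, -0.005], [0.99, 0.144, -0.001], [-0.0, -0.005, -1.0]]
force: [0.4, -0.9, -0.4]
grip_width: 0.002
grasp_force: 0.0
t: 10.25
tool_pos: [0.4577, 0.1864, 0.1006]
eef_rot: [[-0.146, 0.989, 0.0], [0.989, 0.146, 0.0], [-0.0, 0.0, -1.0]]
force: [-0.4, -0.8, -1.8]
grip_width: -0.0
grasp_force: 0.0
```

```bash
python3 -m jog '[[0,0,0,0,0,0.8,0],[0,0,0,0,0,1.4,0],[0,0,0,0,0,1.9,0],[0,0,0,0,0,2.3,0],[0,0,0,0,0,2.3,0]]'
```

```text
t: 10.88
tool_pos: [0.4574, 0.1863, 0.0769]
eef_rot: [[-0.145, 0.989, -0.001], [0.989, 0.145, -0.0], [-0.0, -0.001, -1.0]]
force: [0.6, -0.2, 1.3]
grip_width: 0.0
grasp_force: 0.8
```

```bash
python3 -m jog '[[0,0,0,0,0,0.1,0],[0,0,0,0,0,0.1,0],[0,0,0,0,0,0.2,0],[0,0,0,0,0,0.2,0],[0,0,0,0,0,0.2,0]]'
```

```text
t: 11.5
tool_pos: [0.4575, 0.1863, 0.0759]
eef_rot: [[-0.146, 0.989, 0.0], [0.989, 0.146, -0.0], [-0.0, 0.0, -1.0]]
force: [-1.3, -0.1, 6.3]
grip_width: 0.001
grasp_force: 3.3
```

```bash
python3 -m jog '[[0,0,0,0,0,0.1,0],[0,0,0,0,0,0.1,0],[0,0,0,0,0,0.2,0],[0,0,0,0,0,0.2,0],[0,0,0,0,0,0.2,0]]'
```

```text
t: 12.12
tool_pos: [0.4577, 0.1864, 0.0754]
eef_rot: [[-0.146, 0.989, 0.001], [0.989, 0.146, -0.0], [-0.0, 0.001, -1.0]]
force: [-5.7, -1.8, 20.4]
grip_width: -0.001
grasp_force: 10.2
```

At the bottom stop (20 N). Release upward and look.

```bash
python3 -m jog '[[0,0,0,0,0,-1,0],[0,0,0,0,0,-3,0],[0,0,0,0,0,-7,0],[0,0,0,-6,0,-12,0],[0,0,0,-12,0,-12,0]]';python3 -m jog '[[0,0,0,-4,0,0,0],[0,0,0,-4,0,0,0],[0,0,0,-4,0,0,0],[0,0,0,-4,0,0,0],[0,0,0,-4,0,0,0]]'; python3 - <<'E'
from h import *
a=camera("wrist");b=camera("scene")[160:340,180:420]
save(np.vstack([cv2.resize(a[:,120:480],(400,300)) if 0 else cv2.resize(a[:260],(560,260)),cv2.resize(b,(420,315),interpolation=3) if 0 else cv2.resize(b,(560,330),interpolation=3)]),"f.png")
for d in place_of("scene","wedge")[:3]: print(round(d["confidence"],2),w("scene",d["location"]))
E
```

```text
t: 12.75
tool_pos: [0.4751, 0.0774, 0.1948]
eef_rot: [[-0.149, 0.989, 0.005], [0.989, 0.149, -0.0], [-0.001, 0.005, -1.0]]
force: [1.1, -0.8, -0.3]
grip_width: 0.005
grasp_force: 0.0
t: 13.38
tool_pos: [0.4791, 0.039, 0.1918]
eef_rot: [[-0.147, 0.989, -0.0], [0.989, 0.147, 0.0], [0.0, -0.0, -1.0]]
force: [1.3, 0.6, -0.1]
grip_width: -0.0
grasp_force: 0.0
0.85 [ 5.35770373e-01 -1.76228765e-01 -4.13011626e-05]
```

View pics/f.png

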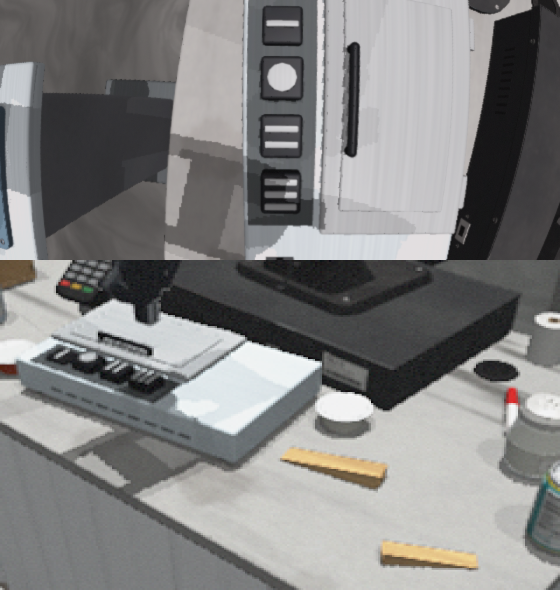

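The wedge is flat on the counter (335,467), the lid is shut, and the three-bar key (281,192) seems up. To check the key heights, I'll compare key spacings unprojected at the up height; a latched end key would read about 3 mm short.

```bash
python3 - <<'E'
from h import *
np.set_printoptions(precision=4,suppress=True)
i=camera_info("wrist");a=camera("wrist");K=np.array(i["K"]);E=np.array(i["extrinsics"])
def at(u,v,z):
    d=np.array([u-K[0,2],-(v-K[1,2])])/K[0,0];r=np.hypot(*d);d=E[:3,:3]@np.r_[d/r*np.sin(r),-np.cos(r)];return E[:3,3]+d*(z-E[2,3])/d[2]
g=cv2.cvtColor(a,cv2.COLOR_RGB2GRAY);L=[]
for v0 in(25,78,136,191):
    r=(g[v0-25:v0+26,258:308]<75).astype(np.uint8)
    n,l,s,c=cv2.connectedComponentsWithStats(r);k=1+s[1:,4].argmax();x,y,ww,h,_=s[k]
    p,q=at(258+x+ww/2,v0-25+y,.091),at(258+x+ww/2,v0-25+y+h,.091);m=at(258+x,v0-25+y+h/2,.091);n2=at(258+x+ww,v0-25+y+h/2,.091)
    L.append((p+q)/2);print(x+258,v0-25+y,ww,h,"size mm",1000*np.linalg.norm(n2-m),1000*np.linalg.norm(p-q))
print(np.linalg.norm(np.diff(L,axis=0),axis=1)*1000)
for d in place_of("wrist","key_one_top")[:2]:print(d["confidence"],w("wrist",d["location"],i))
E
```

```text
262 5 41 41 size mm 30.18332074773851 33.075075718811
259 55 45 47 size mm 33.012310820676056 35.6604389293874
258 113 45 45 size mm 33.541186641678145 33.935076250095015
258 166 50 51 size mm 38.64591102252295 40.65386759546797
[41.3702 43.0477 43.4721]
0.66 [0.462  0.1853 0.0791]
```

The one-bar key reads 30 mm wide against 33 for the up keys, and the network puts its top at z = 79 mm. It is latched, and the spacings show the three-bar key up. Handing in.

```bash
python3 -c "
from cell import ticket
print(ticket.close_job())"
```

```text
the job is handed in; nothing more can be done
None
```

I handed the job in at about 14 s of the 48 s, with no verdict returned: the camera views show the lid shut, the wedge flat on the counter to the right of the warmer, the one-bar key latched and the three-bar key up.

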